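Fit the stirring rotor on the sample mixer's drive pin

TASK

Fit the two-paddle stirring rotor on the bench mixer: set it over the upright drive spindle, feel for the cross pin by turning the rotor gently until its slot drops over the pin, and leave it fully home on the spindle's collar, released. Do not force it down on the pin, and leave the other things on the table where they are.

Things in the scene. Friction and masses are not known exactly. Their poses are not given: they have to be found in the camera images.
- rotor: Stirring rotor, bare aluminium, 0.25 to 0.49 kg, 92 mm tall, loose, upright on the table in one of three places; the only thing with two paddles. Origin: centre of its underside, z up. Sleeve 39 mm outside; bore 20 mm, open below, 52 mm deep. The paddles lie along +y and -y, to 51 mm from the axis, up to 38 mm high.
- rotor_grip (a point): Point to grip on the rotor, on its axis 81 mm above its underside, axes as the rotor's. Around it stands the grip bar: from 58 to 92 mm above the underside, 40 mm long along the rotor's x, 22 mm wide along y. Take it across y, TCP here or a little higher (below 58 mm is the wider sleeve).
- rotor_slot (a point): Centre of the rotor's underside, axes as the rotor's. A slot runs right across the bottom of the sleeve along the rotor's x, 8.4 mm wide, 17 mm deep, open at both sides, so a half turn gives the same fit. It goes over the cross pin within about 4 degrees either way.
- mixer: Bench mixer, fixed: white base 230 x 190 mm, deck 70 mm high. Origin on the spindle axis at table height, x to its rear, where a grey hump rises 28 mm above the deck from 83 mm behind the axis. More than 90 N of contact between rotor and mixer, all contact points added up, counts as forcing; a push of 5 to 15 N is plenty.
- seat (a point): Centre of the top of the mixer spindle's collar (36 mm diameter, 76 mm above the table), axes as the mixer's. The seated rotor's underside rests here. The steel spindle, 17 mm diameter, rises from it, straight to 36 mm above this point, then tapering to 7 mm at its tip 44 mm above it.
- pin (a point): Centre of the round cross pin through the spindle, 12 mm above seat, axes the mixer's, not the pin's. Pin 6 mm thick, 34 mm long, level; its direction is NOT measured: anywhere within 60 degrees either side of the mixer's x (seen from above). A rotor not lined up stops 15 mm above seat. The spindle turns stiffly (0.25 N m): it stays put under a light rub and turns with the rotor once engaged.
- disc: Bystander: steel slicing disc, 100 mm diameter, 6 mm thick, with a white round hub 58 mm tall in all; origin at the centre of its underside. Leave alone.
- canister: Bystander: small closed steel canister, 68 mm diameter, 64 mm tall; origin at the centre of its underside. Leave alone.
- tin: Bystander: wide round steel tin with lid, 140 mm diameter, 73 mm tall, beyond the work; origin at the centre of its underside. Leave alone.
- spoon: Bystander: steel spoon lying on the robot's right. Leave alone.
- dish: Bystander: flat clear dish with lid, 96 mm diameter, 20 mm tall, on the robot's left. Leave alone.
- spray: Bystander: clear bottle, 60 mm diameter, 170 mm tall, standing far left; origin at the centre of its underside. Leave alone.
Mind the look-alikes: they are no part of the job. Leave any green look-alike of the rotor alone.

How it is judged:
By the outcome, as a careful person would: the job done as asked, in the order asked, and still so for the second after the job is handed in, with the robot touching nothing.
It also fails if it takes over 64 s, if anything falls off the work surface, if the arm or the gripper's body presses on something with over 40 N, if the wrist force passes 120 N, or if a joint passes its speed limit or range.

ROBOT

A 6-joint arm with a two-finger parallel gripper is mounted at the origin on the work surface. World frame = base frame: x ahead of the robot, y to its left, z up, the work surface at z = 0. Lengths are in m, angles in rad, forces in N, time in s.
With the tool pointing down it reaches from about 0.35 to 0.975 m from the base axis. Payload 4.9 kg.
Tool frame: the origin (TCP) lies between the finger pads, 19 mm behind the fingertips; this is the grasp point; z points along the fingers, y is the line along which they close (so a half turn about z gives the same grasp; the last joint's range is limited). The gripper opens to 85 mm and grips with 20 to 120 N. Pads are 22 mm wide; open, the fingers measure 114 mm over their backs; the gripper's body (76 mm by 85 mm) begins 54 mm behind the grasp point. The pads swing forward as they close: fully open they stand 13 mm farther back than shut.
Start: joints at [-1.451, 0.053, 1.613, -0, 1.476, -0.119], TCP at [0.148, -0.607, 0.25] pointing down, gripper open.
Joint ranges: [-3.01, 3.01], [-1.01, 2.22], [0.06, 2.58], [-1.02, 4.17], [0.09, 2.62], [-3.14, 3.14]. Speed limits (rad/s): [2.57, 2.57, 3.14, 3.14, 3.14, 3.14].

INTERFACE

Orientations are given as a unit quaternion [w, x, y, z].
In Python, from plant import manip gives the robot as it stands. The module is installed in compiled form; this text tells all that it offers.
- The arm moves only by the tool creep_tool, called after ">>>" by a JSON object that holds its "method" and its "body", one argument or row to a line. Schema: {"type":"object","properties":{"moves":{"type":"object","properties":{"finger_gap":{"type":"array","items":{"type":"number"},"minItems":1,"maxItems":5},"x":{"type":"array","items":{"type":"number"},"minItems":1,"maxItems":5},"y":{"type":"array","items":{"type":"number"},"minItems":1,"maxItems":5},"z":{"type":"array","items":{"type":"number"},"minItems":1,"maxItems":5},"drx":{"type":"array","items":{"type":"number"},"minItems":1,"maxItems":5},"dry":{"type":"array","items":{"type":"number"},"minItems":1,"maxItems":5},"drz":{"type":"array","items":{"type":"number"},"minItems":1,"maxItems":5}},"additionalProperties":false,"required":["finger_gap","x","y","z","drx","dry","drz"]},"only":{"type":"string"},"quiet":{"type":"boolean"},"lines":{"type":"string"}},"required":["moves"],"additionalProperties":false}. moves is an object with one list for each field, all of the same length, 1 to 5, a row being the entries at one place: finger_gap (the opening from 0.0 (shut) to 1.0 (fully open)), x, y, z (the shift in shares of the most that a row can go, 1 being 62.5 mm), drx, dry, drz (a rotation vector in parts of the range, where 1.0 means pi rad); each row shifts and turns the commanded pose from where the row before left it, along the tool's axes as they then stand; what a row does not reach is not made up. A row lasts 1/8 s, in which the tool goes at most 0.0625 m and 0.188 rad, less where a joint would pass 70% of its speed; a pose out of reach is approached as far as the arm can. The fingers move at their own pace and stop on an object; the grip force is fixed at half the most. Time passes only in rows, so rows that do not move let the fingers close. The tool returns the time, the measured TCP pose, the force, the opening and the grip force at its end. only (a regular expression) keeps the lines of the reply that match it, lines (a string "A,B") keeps lines A to B, and quiet returns only ok. No shift or turn number may pass 1 either way. Input that does not fit is refused with a message, and nothing moves.
- manip.state(): the state, without advancing time (a new reading comes with each control period).
- manip.grab_frame(name): name is "scene" or "top" or "wrist"; returns (picture, depth): 400x640x3 uint8, red, green, blue; 400x640 float32, m along the optical axis (not along the pixel's ray), 0 where there is no reading.
- manip.camera_params(name): a dict with "intrinsics" (3x3 intrinsics, pixels), "xyz" and "orientation" of the camera in the world. Camera axes: x right, y down, z forward; pixel columns grow to the right and rows downward; lengths in m; the calibration is good to about 2 mm. A picture is of the moment at which its call begins: read the wrist's pose just before it. camera_params takes no time and is no camera call; for the wrist camera it gives the pose at the moment of the call.
- manip.job_done(): hands the job in; it is judged then, once.
Trained networks look in the newest picture that a camera, given by its name, has taken for a name from the list of things; names that differ only in an ending like _2 or _b are one class to them, and where a whole thing is asked for, a point or a joint stands for the part that bears it (a point fixed in the world has none). Each returns a list of dicts, best first, with "conf" (0 to 1); they miss things now and then, are a little off and sometimes report something else, mostly with a low value. They report only what shows in the picture. A call takes as long as a camera call. They do not tell look-alikes from the thing itself.
- manip.look_for(camera, query): "extent" ([left, top, right, bottom] in pixels, round what is visible of it).
- manip.outline_of(camera, query): "region" (400x640 bool, what is visible of it) and "extent" ([left, top, right, bottom] in pixels, round what is visible of it).
- manip.mark_of(camera, query): "centre" ([row, column] in pixels: a listed point, or the origin of a listed thing).
The state is a dict: "time": time; "joint_pos": joint angles; "joint_vel": joint speeds; "joint_efforts": joint torques, N m; "tool_pos": TCP position; "tool_rot": TCP orientation; "contact_force": force on the tool from outside, world axes, zero at the start; "ft_torque": the same for the moment, N m; "gripper_width": opening from 0.0 (shut) to 1.0 (fully open); "grasp_force": force on a finger pad.
Only numpy, scipy, OpenCV 4.12 (cv2) and the standard library are available. Lean on these libraries where they do the work, as an engineer would, in place of code of your own. Each camera call takes 0.05 s, during which the arm holds its last target. There are 200 camera calls.

## Working session

There is one attempt and no reset: what is moved stays moved. The work goes in short steps, Python scripts to look and compute and a tool call to move; the robot and the scene stay as the last step left them, time stands still between calls to the robot, and variables do not carry over. Pictures are saved under pics/ and viewed, at most 10 in all, crops included, and the job is handed in when it is done.

```bash
mkdir -p pics; cat > h.py <<'E'
import numpy as np, cv2
from plant import manip
from scipy.spatial.transform import Rotation as R
def rot(q): return R.from_quat([q[1],q[2],q[3],q[0]]).as_matrix()
def cam(n):
    p=manip.camera_params(n); return np.array(p["intrinsics"]),np.array(p["xyz"]),rot(p["orientation"])
def cloud(n,d,c=None):
    K,t,Rm=c or cam(n); v,u=np.mgrid[0:400,0:640]
    P=np.stack([(u-K[0,2])/K[0,0]*d,(v-K[1,2])/K[1,1]*d,d],-1)
    return P@Rm.T+t
def atz(n,rc,z):
    K,t,Rm=cam(n); r=Rm@np.array([(rc[1]-K[0,2])/K[0,0],(rc[0]-K[1,2])/K[1,1],1]); return t+r*(z-t[2])/r[2]
def proj(n,P):
    K,t,Rm=cam(n); q=K@(Rm.T@(np.array(P)-t)); return q[:2]/q[2]
def save(f,im): cv2.imwrite('pics/'+f,im[:,:,::-1])
E
python3 - <<'E'
from h import *
for n in ("top","scene"):
    im,d=manip.grab_frame(n); save(n+'1.png',im); C=cloud(n,d)
    print(n,cam(n)[1])
    for q in ("rotor","rotor_grip","mixer","seat","pin","disc","canister"):
        for m in manip.mark_of(n,q)[:3]:
            r,c=map(int,m["centre"]); print(q,m["conf"],r,c,C[min(r,399),min(c,639)].round(3))
    for m in manip.outline_of(n,"rotor")[:3]:
        P=C[m["region"]]; P=P[P[:,2]>.02]; print(m["conf"],m["extent"],P.min(0).round(3),P.max(0).round(3))
s=manip.state();print(s)
E
```

```text
top [0.43913854 0.0120623  1.34279219]
rotor 0.64 162 268 [0.631 0.187 0.017]
rotor 0.64 176 228 [0.574 0.298 0.092]
rotor_grip 0.57 173 222 [0.583 0.316 0.095]
rotor_grip 0.53 155 259 [0.642 0.205 0.091]
mixer 0.59 185 386 [ 0.559 -0.191  0.073]
seat 0.98 180 393 [ 0.575 -0.212  0.077]
pin 0.67 175 397 [ 0.591 -0.225  0.073]
disc 0.92 212 296 [0.469 0.089 0.058]
canister 0.76 215 240 [0.456 0.264 0.06 ]
0.68 [216.3, 168.3, 236.9, 191.3] [0.439 0.012 0.02 ] [0.603 0.331 1.343]
0.64 [255.0, 145.8, 271.3, 175.1] [0.439 0.012 0.02 ] [0.689 0.225 1.343]
0.55 [284.3, 196.6, 312.7, 226.8] [0.439 0.012 0.021] [0.489 0.109 1.343]
scene [1.12655146 0.43979925 1.00768792]
rotor 0.63 283 397 [0.604 0.306 0.027]
rotor 0.19 216 358 [0.487 0.104 0.024]
rotor_grip 0.87 261 358 [0.646 0.206 0.092]
rotor_grip 0.62 270 406 [0.596 0.314 0.094]
rotor_grip 0.61 120 270 [ 0.314 -0.392  0.003]
mixer 0.84 193 253 [ 0.649 -0.148  0.099]
seat 0.6 173 257 [ 0.576 -0.203  0.079]
pin 0.85 170 252 [ 0.586 -0.211  0.096]
disc 0.73 170 252 [ 0.586 -0.211  0.096]
disc 0.63 212 359 [0.482 0.104 0.039]
canister 0.75 2
[... 217 characters left out ...]
216e+00,  5.27054716e-02,  1.61288582e+00,  1.11035556e-05,
        1.47601335e+00, -1.18979620e-01]), 'joint_vel': array([ 4.25516011e-04,  7.26932320e-04,  6.04499763e-04,  5.59895783e-05,
       -8.64518167e-04,  1.05098395e-03]), 'joint_efforts': array([-1.98802263e-03, -3.93688917e+01, -3.70472360e+01, -3.71558390e-04,
        5.05040880e-04,  6.02766264e-06]), 'tool_pos': array([ 0.14783937, -0.60724681,  0.25000866]), 'tool_rot': array([-5.99517096e-06,  9.92881313e-01,  1.19107928e-01,  5.52438410e-06]), 'contact_force': array([ 0.24225798,  0.72824181, -0.05495609]), 'ft_torque': array([-0.02392496,  0.02257887, -0.00217824]), 'grasp_force': 0.0, 'gripper_width': 0.9963969887436129}
```

View pics/top1.png

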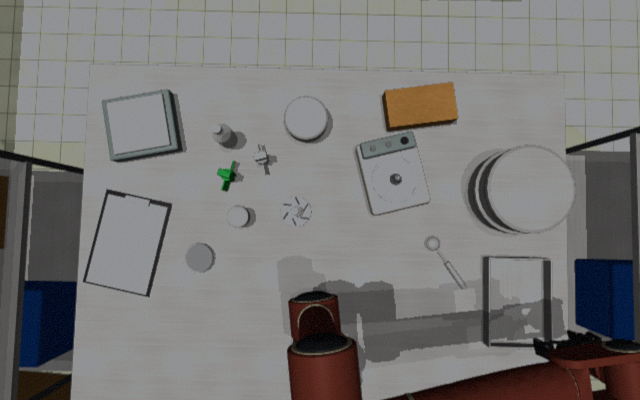

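View pics/scene1.png

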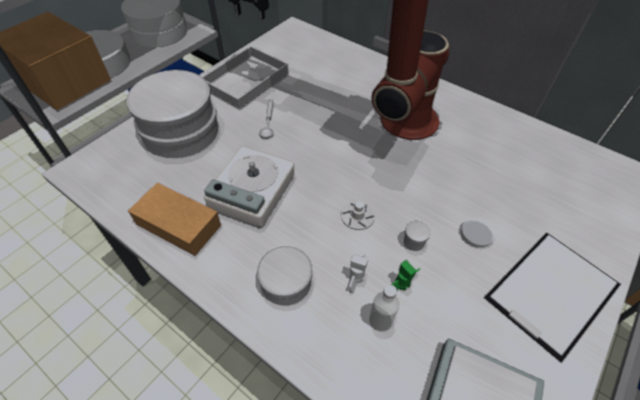

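The top view shows the grey rotor at pixel (262,157), the green look-alike at (228,176) and the spindle at (396,179). The scene view agrees: rotor (358,268), green (405,275), spindle (252,170). I'll fly the wrist camera past the mixer to see the pin.

The rows are not in the units I measure in: shifts go in shares of 62.5 mm and turns go in shares of pi rad. I convert before sending: 0.045 m is 0.72, -0.034 m is -0.544.

>>> {"method": "creep_tool", "body": {
  "moves": {"finger_gap": [1, 1, 1, 1, 1], "x": [0.72, 0.72, 0.72, 0.72, 0.72], "y": [-0.544, -0.544, -0.544, -0.544, -0.544], "z": [-0.096, -0.096, -0.096, -0.096, -0.096], "drx": [0, 0, 0, 0, 0], "dry": [0, 0, 0, 0, 0], "drz": [0, 0, 0, 0, 0]}
}}

```text
time: 1.52
tool_pos: [0.3271, -0.3874, 0.2804]
tool_rot: [0.0, 0.993, 0.119, 0.0]
contact_force: [0.7, -0.1, 0.9]
gripper_width: 1.002
grasp_force: 0.0
```

>>> {"method": "creep_tool", "body": {
  "moves": {"finger_gap": [1, 1, 1, 1], "x": [0.72, 0.72, 0.72, 0], "y": [-0.544, -0.544, -0.544, 0], "z": [-0.096, -0.096, -0.096, 0], "drx": [0, 0, 0, 0], "dry": [0, 0, 0, 0], "drz": [0, 0, 0, 0]}
}}

```text
time: 2.02
tool_pos: [0.4351, -0.2554, 0.2989]
tool_rot: [0.0, 0.993, 0.122, 0.001]
contact_force: [-0.6, -0.5, -0.1]
gripper_width: 1.0
grasp_force: 0.0
```

```bash
python3 - <<'E'
from h import *
s=manip.state(); print(s["tool_pos"],rot(s["tool_rot"]).round(3))
K,t,Rm=cam("wrist"); print(K,t,Rm.round(3), "cam in tool",rot(s["tool_rot"]).T@(t-s["tool_pos"]))
im,d=manip.grab_frame("wrist"); save('w1.png',im); C=cloud("wrist",d)
for q in ("mixer","seat","pin"):
    for m in manip.mark_of("wrist",q)[:2]:
        r,c=map(int,m["centre"]); print(q,m["conf"],r,c,C[min(r,399),min(c,639)].round(3))
E
```

```text
[ 0.43510533 -0.25536546  0.298893  ] [[ 0.97   0.242  0.001]
 [ 0.242 -0.97  -0.001]
 [ 0.001  0.001 -1.   ]]
[[278.81661047   0.         313.52319114]
 [  0.         278.81661047 194.93517496]
 [  0.           0.           1.        ]] [ 0.51038468 -0.23704117  0.42174723] [[ 0.243 -0.925 -0.292]
 [-0.97  -0.231 -0.074]
 [ 0.001  0.301 -0.954]] cam in tool [ 0.07763578  0.00057042 -0.12275294]
mixer 0.92 50 313 [ 0.568 -0.224  0.074]
seat 0.83 38 312 [ 0.571 -0.222  0.114]
pin 0.96 38 316 [ 0.573 -0.226  0.112]
pin 0.64 73 75 [0.475 0.074 0.025]
```

View pics/w1.png

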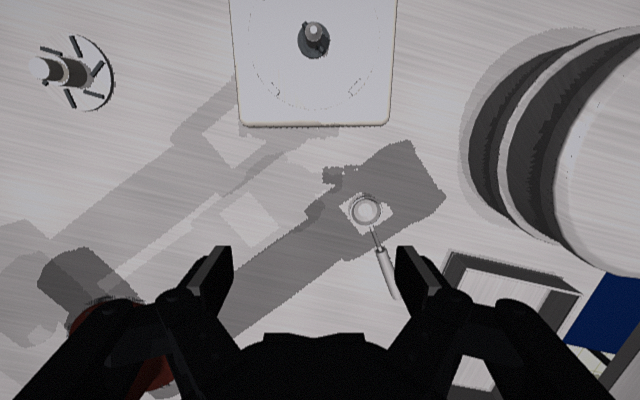

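The wrist picture shows the spindle at pixel (313,38), with pin ends faintly visible on both sides. I'll zoom in there and use depth for the pin direction.

```bash
python3 - <<'E'
from h import *
im,d=manip.grab_frame("wrist"); C=cloud("wrist",d)
save('w1c.png',cv2.resize(im[0:100,260:370],None,fx=5,fy=5,interpolation=cv2.INTER_CUBIC))
tip=C[(C[...,2]>.112)&(C[...,2]<.125)&(np.hypot(C[...,0]-.572,C[...,1]+.225)<.02)]; print("tip",tip.mean(0),len(tip),tip.max(0))
sh=C[(C[...,2]>.098)&(np.hypot(C[...,0]-.572,C[...,1]+.225)<.02)];print("shaft",sh.min(0),sh.max(0))
P=C[(C[...,2]>.082)&(C[...,2]<.097)&(np.hypot(C[...,0]-.572,C[...,1]+.225)<.03)]; print(len(P))
o=tip.mean(0)
for p in P[::3]: print((1000*(p-o)[:2]).round(0),p[2].round(3),end=';')
for q in("mixer",):
  m=manip.outline_of("wrist",q)[0]; Q=C[m["region"]]; Q=Q[(Q[:,2]>.065)&(Q[:,2]<.075)]; print(cv2.minAreaRect(Q[:,:2].astype(np.float32)))
K,t,Rm=cam("top"); im,d=manip.grab_frame("top"); C=cloud("top",d)
m=manip.outline_of("top","mixer")[0]; Q=C[m["region"]]; Q=Q[(Q[:,2]>.05)&(Q[:,2]<.12)]; print(cv2.minAreaRect(Q[:,:2].astype(np.float32)))
E
```

```text
tip [ 0.57877865 -0.22000917  0.11592986] 203 [ 0.58619759 -0.21237735  0.12048011]
shaft [ 0.57109801 -0.22817725  0.09830913] [ 0.58827421 -0.21134585  0.12048011]
124
[12. 13.] 0.089;[11. 14.] 0.09;[11. 11.] 0.089;[10. 13.] 0.091;[11. 10.] 0.088;[ 9. 13.] 0.09;[ 8. 13.] 0.09;[ 9. 10.] 0.089;[ 8. 11.] 0.09;[ 6. 11.] 0.088;[-5.  6.] 0.095;[-5.  6.] 0.088;[-1. -8.] 0.084;[-7.  3.] 0.096;[-3. -7.] 0.088;[-7.  4.] 0.09;[-6. -5.] 0.096;[-4. -8.] 0.091;[-8.  2.] 0.09;[-7. -1.] 0.093;[-7. -4.] 0.095;[-5. -7.] 0.091;[ -4. -10.] 0.087;[-7.  0.] 0.087;[-7. -3.] 0.089;[-6. -6.] 0.088;[-6. -9.] 0.089;[-7.  0.] 0.082;[-7. -3.] 0.084;[-7. -6.] 0.089;[-7. -9.] 0.091;[-8. -6.] 0.087;[ -7. -10.] 0.089;[ -6. -13.] 0.088;[ -8. -10.] 0.089;[ -7. -13.] 0.089;[-9. -9.] 0.088;[ -9. -12.] 0.089;[-10.  -9.] 0.089;[-10. -12.] 0.091;[-11. -12.] 0.088;[-11. -12.] 0.087;((0.5531526803970337, -0.22666314244270325), (0.1294814497232437, 0.1832772046327591), 14.383347511291504)
((0.5963916182518005, -0.2150849848985672), (0.228250190615654, 0.1914358139038086), 14.727204322814941)
```

View pics/w1c.png

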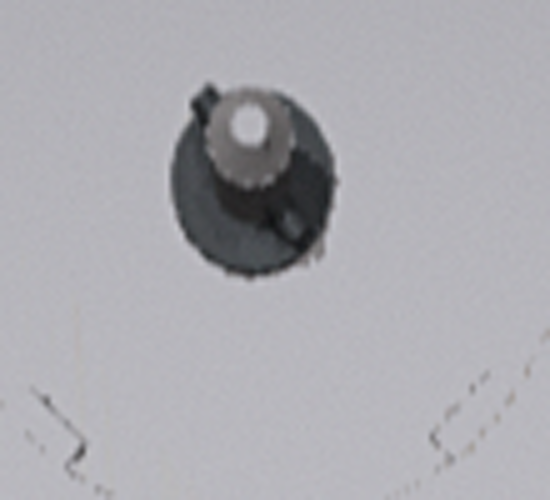

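The pin ends lie at about (±9.5, ±12) mm around the tip. That puts the pin at about 50° in world and the spindle axis near (0.579,-0.220); mixer yaw is about 14.5°, so both fit the description. Next is the rotor.

Scaled: -0.047 m is -0.752, 0.031 m is 0.496.

>>> {"method": "creep_tool", "body": {
  "moves": {"finger_gap": [1, 1, 1, 1, 1], "x": [0.496, 0.496, 0.496, 0.496, 0.496], "y": [-0.752, -0.752, -0.752, -0.752, -0.752], "z": [0, 0, 0, 0, 0], "drx": [0, 0, 0, 0, 0], "dry": [0, 0, 0, 0, 0], "drz": [0, 0, 0, 0, 0]},
  "lines": "1,2"
}}

```text
time: 3.05
tool_pos: [0.5287, 0.0082, 0.2981]
```

>>> {"method": "creep_tool", "body": {
  "moves": {"finger_gap": [1, 1, 1, 1], "x": [0.496, 0.496, 0.496, 0], "y": [-0.752, -0.752, -0.752, 0], "z": [0, 0, 0, 0], "drx": [0, 0, 0, 0], "dry": [0, 0, 0, 0], "drz": [0, 0, 0, 0]},
  "lines": "1,3"
}}

```text
time: 3.55
tool_pos: [0.5858, 0.1685, 0.2972]
tool_rot: [-0.0, 0.993, 0.121, -0.001]
```

```bash
cat > look.py <<'E'
from h import *
import sys
s=manip.state(); T=rot(s["tool_rot"]); print(s["tool_pos"],s["joint_pos"].round(2))
im,d=manip.grab_frame("wrist"); save(sys.argv[1],im); C=cloud("wrist",d)
x0=np.array([float(sys.argv[2]),float(sys.argv[3])])
near=np.hypot(C[...,0]-x0[0],C[...,1]-x0[1])<.055
B=C[near&(C[...,2]>.086)&(C[...,2]<.1)]; print("top z",B[:,2].mean(),len(B))
bar=cv2.minAreaRect(B[:,:2].astype(np.float32)); print("bar",bar)
b=cv2.boxPoints(bar); e=[b[1]-b[0],b[2]-b[1]]; l=max(e,key=np.linalg.norm); print("bar x dir deg",np.degrees(np.arctan2(l[1],l[0])))
Q=C[near&(C[...,2]>.006)&(C[...,2]<.045)]; r=cv2.minAreaRect(Q[:,:2].astype(np.float32)); print("paddles",r,Q[:,2].max())
b=cv2.boxPoints(r); e=[b[1]-b[0],b[2]-b[1]]; l=max(e,key=np.linalg.norm); print("paddle dir deg",np.degrees(np.arctan2(l[1],l[0])))
for q in ("rotor","rotor_grip"):
    for m in manip.mark_of("wrist",q)[:2]: print(q,m["conf"],m["centre"],atz("wrist",m["centre"],.081 if q!="rotor" else 0).round(3))
E
python3 look.py w2.png .636 .2
```

```text
[0.58577885 0.1685498  0.29721359] [ 0.16 -0.01  1.59  0.    1.55  1.49]
top z 0.09047163938762857 676
bar ((0.6425503492355347, 0.20282669365406036), (0.021942410618066788, 0.0400521494448185), 16.364240646362305)
bar x dir deg -73.635826
paddles ((0.6421168446540833, 0.1985686719417572), (0.09877140820026398, 0.021560972556471825), 15.734851837158203) 0.03659060909945139
paddle dir deg 15.734861
rotor 0.94 [137.6, 221.6] [0.586 0.306 0.   ]
rotor 0.81 [119.8, 298.2] [0.638 0.201 0.   ]
rotor_grip 0.94 [142.4, 193.3] [0.587 0.314 0.081]
rotor_grip 0.63 [118.6, 295.4] [0.643 0.2   0.081]
```

View pics/w2.png

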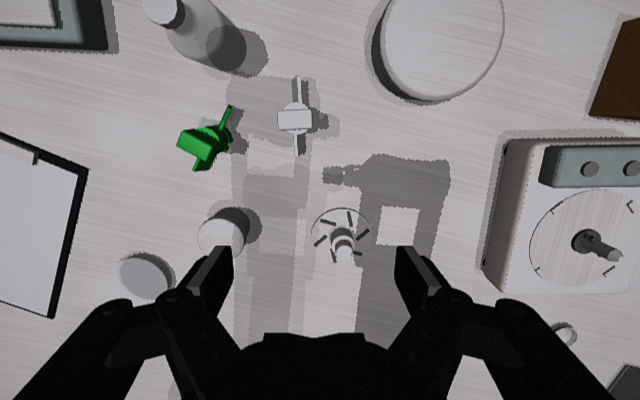

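The bar centre is (0.6425,0.2028), the bar measures 22 x 40 mm, and its long axis points at -74°; paddles at 16° agree. In the picture the grey rotor is at (296,118) and the green look-alike at (205,140). I'll turn the tool +92° and descend partway.

Scaled: 0.0317 m is 0.5072, 0.015 m is 0.24, -0.18 rad is -0.0573.

>>> {"method": "creep_tool", "body": {
  "moves": {"finger_gap": [1, 1, 1, 1, 1], "x": [0.5072, 0.5072, 0, 0, 0], "y": [-0.1568, -0.1568, 0, 0, 0], "z": [0, 0, 0.24, 0.24, 0.24], "drx": [0, 0, 0, 0, 0], "dry": [0, 0, 0, 0, 0], "drz": [0, 0, -0.0573, -0.0573, -0.0573]},
  "lines": "1,3"
}}

```text
time: 4.32
tool_pos: [0.6424, 0.1982, 0.2528]
tool_rot: [0.0, 0.925, 0.381, 0.0]
```

>>> {"method": "creep_tool", "body": {
  "moves": {"finger_gap": [1, 1, 1, 1, 1], "x": [0, 0, 0, 0, 0], "y": [0, 0, 0, 0, 0], "z": [0.24, 0.24, 0.24, 0, 0], "drx": [0, 0, 0, 0, 0], "dry": [0, 0, 0, 0, 0], "drz": [-0.0573, -0.0573, -0.0573, -0.0573, -0.0573]},
  "lines": "1,3"
}}

```text
time: 4.95
tool_pos: [0.6422, 0.1981, 0.2079]
tool_rot: [-0.0, 0.667, 0.745, -0.0]
```

>>> {"method": "creep_tool", "body": {
  "moves": {"finger_gap": [1, 1], "x": [0, 0], "y": [0, 0], "z": [0, 0], "drx": [0, 0], "dry": [0, 0], "drz": [-0.0541, 0]},
  "lines": "1,3"
}}

```text
time: 5.2
tool_pos: [0.6424, 0.1985, 0.2083]
tool_rot: [0.0, 0.604, 0.797, 0.0]
```

```bash
cat > to.py <<'E'
from h import *
import sys
# to.py x y z angdeg(tool x line): offset in tool axes
a=[float(v) for v in sys.argv[1:]]; s=manip.state(); T=rot(s["tool_rot"])
print("t",s["time"],"pos",s["tool_pos"].round(4),"F",s["contact_force"].round(1),"M",s["ft_torque"].round(2),"g",s["gripper_width"].round(3),"j",s["joint_pos"].round(2))
print("tool d",(T.T@(np.array(a[:3])-s["tool_pos"])).round(4))
cur=np.degrees(np.arctan2(T[1,0],T[0,0])); g=(a[3]-cur+90)%180-90
print("tool x at",cur.round(2),"rz",-np.radians(g).round(4),"tilt",T[:,2].round(4))
E
python3 to.py .6425 .2028 .084 106.2; python3 look.py w3.png .6425 .2028
```

```text
[0.6423947  0.19845372 0.20833793] [ 0.19  0.19  1.54 -0.    1.42 -0.08]
top z 0.09025426078163401 1040
bar ((0.6421501040458679, 0.2057611048221588), (0.022006215527653694, 0.039498962461948395), 16.511354446411133)
bar x dir deg -73.48864
paddles ((0.6407214403152466, 0.21183186769485474), (0.10225072503089905, 0.02566416561603546), 14.420689582824707) 0.04433084422245148
paddle dir deg 14.420678
rotor 0.74 [59.8, 289.6] [0.584 0.312 0.   ]
rotor 0.63 [170.2, 312.2] [0.64  0.202 0.   ]
rotor_grip 0.72 [285.0, 373.7] [0.731 0.119 0.081]
rotor_grip 0.66 [185.1, 316.0] [0.643 0.207 0.081]Traceback (most recent call last):
  File "to.py", line 5, in <module>
    print("t",s["time"],"pos",s["tool_pos"].round(4),"F",s["contact_force"].round(1),"M",s["ft_torque"].round(2),"g",s["gripper_width"].round(3),"j",s["joint_pos"].round(2))
                                                                                                                     ^^^^^^^^^^^^^^^^^^^^^^^^
AttributeError: 'float' object has no attribute 'round'
```

```bash
sed -i 's/s\["gripper_width"\].round(3)/round(float(s["gripper_width"]),3)/' to.py; python3 to.py .6413 .2046 .084 106.3
```

```text
t 5.35 pos [0.6423 0.1993 0.2082] F [ 0.5  0.  -0.3] M [ 0.01  0.06 -0.03] g 0.996 j [ 0.19  0.19  1.53 -0.    1.42 -0.08]
tool d [0.0054 0.0004 0.1242]
tool x at 105.73 rz -0.0099 tilt [ 2.e-04 -0.e+00 -1.e+00]
```

Scaled: 0.04 m is 0.64, 0.035 m is 0.56, -0.01 rad is -0.0032.

>>> {"method": "creep_tool", "body": {
  "moves": {"finger_gap": [1, 1, 1, 1, 1], "x": [0.0864, 0, 0, 0, 0], "y": [0.0064, 0, 0, 0, 0], "z": [0.48, 0.64, 0.56, 0.304, 0], "drx": [0, 0, 0, 0, 0], "dry": [0, 0, 0, 0, 0], "drz": [-0.0032, 0, 0, 0, 0]}
}}

```text
time: 5.98
tool_pos: [0.6402, 0.2052, 0.0823]
tool_rot: [-0.001, 0.599, 0.801, -0.001]
contact_force: [0.7, -0.9, 0.2]
gripper_width: 1.002
grasp_force: 0.0
```

```bash
python3 to.py .6413 .2046 .084 106.3
```

```text
t 5.975 pos [0.6402 0.2052 0.0823] F [ 0.7 -0.9  0.2] M [ 0.08 -0.06 -0.01] g 1.002 j [ 0.2   0.31  1.61 -0.    1.22 -0.09]
tool d [-0.0009  0.0009 -0.0017]
tool x at 106.46 rz 0.0027 tilt [-3.2e-03 -7.0e-04 -1.0e+00]
```

>>> {"method": "creep_tool", "body": {
  "moves": {"finger_gap": [0, 0, 0, 0, 0], "x": [0, 0, 0, 0, 0], "y": [0, 0, 0, 0, 0], "z": [0, 0, 0, 0, 0], "drx": [0, 0, 0, 0, 0], "dry": [0, 0, 0, 0, 0], "drz": [0, 0, 0, 0, 0]}
}}

```text
time: 6.6
tool_pos: [0.6419, 0.2057, 0.0851]
tool_rot: [0.001, 0.598, 0.801, 0.001]
contact_force: [-0.1, -0.1, 3.8]
gripper_width: 0.245
grasp_force: 60.4
```

>>> {"method": "creep_tool", "body": {
  "moves": {"finger_gap": [0, 0], "x": [0, 0], "y": [0, 0], "z": [0, 0], "drx": [0, 0], "dry": [0, 0], "drz": [0, 0]}
}}

```text
time: 6.85
tool_pos: [0.6419, 0.2057, 0.0852]
tool_rot: [0.001, 0.598, 0.801, 0.001]
contact_force: [0.2, 0.7, 6.8]
gripper_width: 0.247
grasp_force: 60.7
```

```bash
python3 to.py .6413 .2046 .084 106.3
```

```text
t 6.85 pos [0.6419 0.2057 0.0852] F [0.2 0.7 6.8] M [ 0.06 -0.01 -0.03] g 0.247 j [ 0.2   0.31  1.61  0.    1.22 -0.09]
tool d [-0.0009 -0.0009  0.0012]
tool x at 106.5 rz 0.0035 tilt [ 1.9e-03  4.0e-04 -1.0e+00]
```

Scaled: -0.05 m is -0.8, -0.04 m is -0.64.

>>> {"method": "creep_tool", "body": {
  "moves": {"finger_gap": [0, 0, 0, 0, 0], "x": [0, 0, 0, 0, 0], "y": [0, 0, 0, 0, 0], "z": [-0.32, -0.64, -0.8, -0.64, -0.32], "drx": [0, 0, 0, 0, 0], "dry": [0, 0, 0, 0, 0], "drz": [0, 0, 0, 0, 0]}
}}

```text
time: 7.48
tool_pos: [0.6414, 0.2056, 0.2565]
tool_rot: [0.001, 0.598, 0.801, 0.001]
contact_force: [-0.1, -0.3, -5.0]
gripper_width: 0.248
grasp_force: 59.8
```

>>> {"method": "creep_tool", "body": {
  "moves": {"finger_gap": [0], "x": [0], "y": [0], "z": [0], "drx": [0], "dry": [0], "drz": [0]}
}}

```text
time: 7.6
tool_pos: [0.6414, 0.2056, 0.255]
tool_rot: [0.001, 0.598, 0.801, 0.001]
contact_force: [0.3, 0.0, -5.0]
gripper_width: 0.246
grasp_force: 59.8
```

```bash
python3 to.py .578 -.219 .26 50; python3 - <<'E'
from h import *
im,d=manip.grab_frame("wrist"); save('w4.png',im)
E
```

```text
t 7.6 pos [0.6414 0.2056 0.255 ] F [ 0.3  0.  -5. ] M [-0.01 -0.04  0.02] g 0.246 j [ 0.2   0.16  1.49 -0.    1.49 -0.09]
tool d [-0.3891 -0.1814 -0.0052]
tool x at 106.5 rz 0.9861 tilt [ 1.6e-03  3.0e-04 -1.0e+00]
```

View pics/w4.png

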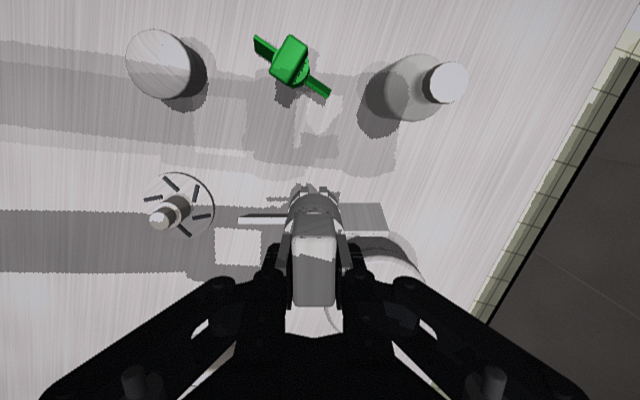

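The rotor is held upright between the fingers (pixel 314,265), and the green look-alike, disc, canister and spray are undisturbed. I'll measure the bar's offset in the tool frame, then carry it over.

Scaled: -0.0486 m is -0.7776, -0.0227 m is -0.3632.

```bash
python3 - <<'E'
from h import *
s=manip.state(); T=rot(s["tool_rot"]); im,d=manip.grab_frame("wrist"); C=(cloud("wrist",d)-s["tool_pos"])@T
m=(abs(C[...,1])<.009)&(C[...,2]<-.004)&(C[...,2]>-.015)&(abs(C[...,0])<.04); P=C[m]; print(len(P),P.min(0),P.max(0),np.percentile(P,[2,98],axis=0).round(4),P.mean(0))
m=(abs(C[...,1])<.025)&(C[...,2]>.024)&(C[...,2]<.06)&(abs(C[...,0])<.04); P=C[m]; print("sleeve",len(P),np.percentile(P,[1,99],axis=0).round(4))
E
```

```text
1317 [-0.01886408 -0.00898946 -0.00595605] [ 0.01904571  0.00897901 -0.00400065] [[-0.0175 -0.0085 -0.0053]
 [ 0.017   0.0083 -0.004 ]] [ 0.00056183 -0.00022382 -0.00445959]
sleeve 1199 [[-0.006  -0.0241  0.0245]
 [ 0.0193  0.0244  0.0594]]
```

>>> {"method": "creep_tool", "body": {
  "moves": {"finger_gap": [0, 0, 0, 0, 0], "x": [-0.7776, -0.7776, -0.7776, -0.7776, -0.7776], "y": [-0.3632, -0.3632, -0.3632, -0.3632, -0.3632], "z": [0, 0, 0, 0, 0], "drx": [0, 0, 0, 0, 0], "dry": [0, 0, 0, 0, 0], "drz": [0, 0, 0, 0, 0]},
  "lines": "1,3"
}}

```text
time: 8.32
tool_pos: [0.5996, -0.061, 0.2505]
tool_rot: [-0.002, 0.598, 0.801, -0.001]
```

>>> {"method": "creep_tool", "body": {
  "moves": {"finger_gap": [0, 0, 0, 0, 0], "x": [-0.7776, -0.7776, -0.7776, 0, 0], "y": [-0.3632, -0.3632, -0.3632, 0, 0], "z": [0, 0, 0, 0, 0], "drx": [0, 0, 0, 0, 0], "dry": [0, 0, 0, 0, 0], "drz": [0, 0, 0, 0.0509, 0.0509]},
  "lines": "1,3"
}}

```text
time: 8.95
tool_pos: [0.5759, -0.2193, 0.2503]
tool_rot: [-0.003, 0.721, 0.693, -0.001]
```

>>> {"method": "creep_tool", "body": {
  "moves": {"finger_gap": [0, 0, 0, 0, 0], "x": [0, 0, 0, 0, 0], "y": [0, 0, 0, 0, 0], "z": [0, 0, 0, 0, 0], "drx": [0, 0, 0, 0, 0], "dry": [0, 0, 0, 0, 0], "drz": [0.0509, 0.0509, 0.0509, 0.0509, 0]}
}}

```text
time: 9.57
tool_pos: [0.5764, -0.2183, 0.2509]
tool_rot: [-0.002, 0.9, 0.435, -0.001]
contact_force: [0.7, 0.1, -4.2]
gripper_width: 0.245
grasp_force: 60.3
```

```bash
python3 to.py .578 -.219 .26 50
```

```text
t 9.575 pos [ 0.5764 -0.2183  0.2509] F [ 0.7  0.1 -4.2] M [ 0.01 -0.    0.02] g 0.245 j [-0.48  0.03  1.63  0.    1.48  0.19]
tool d [ 0.0004  0.0017 -0.0091]
tool x at 51.6 rz 0.028 tilt [-0.0045  0.0024 -1.    ]
```

Scaled: 0.02 m is 0.32, 0.0017 m is 0.0272, 0.028 rad is 0.0089.

>>> {"method": "creep_tool", "body": {
  "moves": {"finger_gap": [0, 0, 0, 0, 0], "x": [0.0064, 0, 0, 0, 0], "y": [0.0272, 0, 0, 0, 0], "z": [0.32, 0.32, 0.128, 0.096, 0], "drx": [0, 0, 0, 0, 0], "dry": [0, 0, 0, 0, 0], "drz": [0.0089, 0, 0, 0, 0]}
}}

```text
time: 10.2
tool_pos: [0.579, -0.2195, 0.1996]
tool_rot: [-0.0, 0.907, 0.422, -0.0]
contact_force: [-0.2, 0.4, -4.5]
gripper_width: 0.244
grasp_force: 60.1
```

```bash
python3 to.py .578 -.219 .1613 50
python3 - <<'E'
from h import *
im,d=manip.grab_frame("scene"); save('s2.png',cv2.resize(im[90:230,170:330],None,fx=4,fy=4,interpolation=cv2.INTER_CUBIC))
E
```

```text
t 10.2 pos [ 0.579  -0.2195  0.1996] F [-0.2  0.4 -4.5] M [ 0.04 -0.01  0.03] g 0.244 j [-0.48  0.07  1.68 -0.    1.39  0.22]
tool d [-0.0002 -0.0011  0.0384]
tool x at 49.9 rz -0.0017 tilt [-5.e-04  2.e-04 -1.e+00]
```

View pics/s2.png

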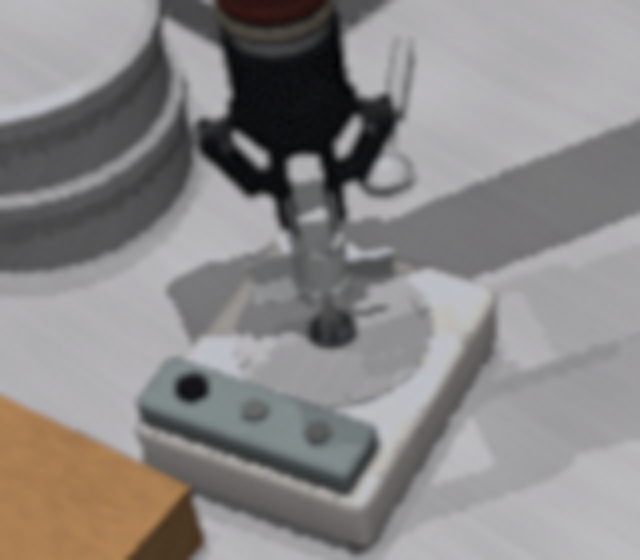

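The crop shows the rotor over the spindle, with the tip (about 330,290) entering the bore and no side force. I'll go on down slowly.

Scaled: 0.005 m is 0.08, 0.004 m is 0.064.

>>> {"method": "creep_tool", "body": {
  "moves": {"finger_gap": [0, 0, 0, 0], "x": [0, 0, 0, 0], "y": [0, 0, 0, 0], "z": [0.08, 0.08, 0.064, 0], "drx": [0, 0, 0, 0], "dry": [0, 0, 0, 0], "drz": [0, 0, 0, 0]}
}}

```text
time: 10.75
tool_pos: [0.5787, -0.2194, 0.1853]
tool_rot: [-0.0, 0.907, 0.422, -0.0]
contact_force: [-0.5, -0.2, -5.1]
gripper_width: 0.244
grasp_force: 60.3
```

```bash
python3 to.py .578 -.219 .1613 50
```

```text
t 10.75 pos [ 0.5787 -0.2194  0.1853] F [-0.5 -0.2 -5.1] M [ 0.03  0.01 -0.02] g 0.244 j [-0.48  0.09  1.69  0.    1.37  0.22]
tool d [-0.0001 -0.0008  0.024 ]
tool x at 49.89 rz -0.0019 tilt [-1.e-03  6.e-04 -1.e+00]
```

No side contact. Next, ease down to where the pin would stop it (TCP z about 0.176).

Scaled: 0.004 m is 0.064, 0.003 m is 0.048.

>>> {"method": "creep_tool", "body": {
  "moves": {"finger_gap": [0, 0, 0, 0, 0], "x": [0, 0, 0, 0, 0], "y": [0, 0, 0, 0, 0], "z": [0.064, 0.048, 0.032, 0.016, 0], "drx": [0, 0, 0, 0, 0], "dry": [0, 0, 0, 0, 0], "drz": [0, 0, 0, 0, 0]}
}}

```text
time: 11.38
tool_pos: [0.5791, -0.2196, 0.176]
tool_rot: [-0.0, 0.907, 0.422, -0.0]
contact_force: [0.2, 1.0, -4.0]
gripper_width: 0.245
grasp_force: 60.3
```

```bash
python3 to.py .578 -.219 .1613 50
```

```text
t 11.375 pos [ 0.5791 -0.2196  0.176 ] F [ 0.2  1.  -4. ] M [-0.04  0.    0.03] g 0.245 j [-0.48  0.09  1.69 -0.    1.35  0.22]
tool d [-0.0002 -0.0012  0.0147]
tool x at 49.9 rz -0.0018 tilt [-1.e-04  0.e+00 -1.e+00]
```

Scaled: 0.001 m is 0.016.

>>> {"method": "creep_tool", "body": {
  "moves": {"finger_gap": [0, 0, 0, 0], "x": [0, 0, 0, 0], "y": [0, 0, 0, 0], "z": [0.016, 0.016, 0.016, 0], "drx": [0, 0, 0, 0], "dry": [0, 0, 0, 0], "drz": [0, 0, 0, 0]}
}}

```text
time: 11.88
tool_pos: [0.579, -0.2195, 0.1728]
tool_rot: [-0.0, 0.907, 0.422, -0.0]
contact_force: [-0.1, -1.0, -4.0]
gripper_width: 0.247
grasp_force: 60.3
```

```bash
python3 to.py .578 -.219 .1613 50
```

```text
t 11.875 pos [ 0.579  -0.2195  0.1728] F [-0.1 -1.  -4. ] M [-0.02  0.    0.06] g 0.247 j [-0.48  0.1   1.7   0.    1.35  0.22]
tool d [-0.0002 -0.0011  0.0115]
tool x at 49.89 rz -0.0019 tilt [-3.e-04  1.e-04 -1.e+00]
```

There's no resistance 3 mm below the pin stop, so the slot seems to be over the pin. Continuing gently.

Scaled: 0.0015 m is 0.024.

>>> {"method": "creep_tool", "body": {
  "moves": {"finger_gap": [0, 0, 0, 0, 0], "x": [0, 0, 0, 0, 0], "y": [0, 0, 0, 0, 0], "z": [0.024, 0.024, 0.024, 0.024, 0], "drx": [0, 0, 0, 0, 0], "dry": [0, 0, 0, 0, 0], "drz": [0, 0, 0, 0, 0]}
}}

```text
time: 12.5
tool_pos: [0.579, -0.2195, 0.1667]
tool_rot: [-0.0, 0.907, 0.422, -0.0]
contact_force: [0.0, 0.3, -4.8]
gripper_width: 0.25
grasp_force: 60.3
```

```bash
python3 to.py .578 -.219 .1613 50
```

```text
t 12.5 pos [ 0.579  -0.2195  0.1667] F [ 0.   0.3 -4.8] M [-0.02 -0.01  0.01] g 0.25 j [-0.48  0.1   1.7   0.    1.34  0.22]
tool d [-0.0002 -0.0011  0.0054]
tool x at 49.9 rz -0.0018 tilt [-4.e-04  2.e-04 -1.e+00]
```

Scaled: 0.0015 m is 0.024, 0.001 m is 0.016.

>>> {"method": "creep_tool", "body": {
  "moves": {"finger_gap": [0, 0, 0, 0, 0], "x": [0, 0, 0, 0, 0], "y": [0, 0, 0, 0, 0], "z": [0.024, 0.024, 0.016, 0.008, 0], "drx": [0, 0, 0, 0, 0], "dry": [0, 0, 0, 0, 0], "drz": [0, 0, 0, 0, 0]}
}}

```text
time: 13.12
tool_pos: [0.579, -0.2196, 0.1625]
tool_rot: [-0.0, 0.907, 0.422, -0.0]
contact_force: [0.1, -0.7, -4.4]
gripper_width: 0.244
grasp_force: 60.3
```

```bash
python3 to.py .578 -.219 .1613 50
```

```text
t 13.125 pos [ 0.579  -0.2196  0.1625] F [ 0.1 -0.7 -4.4] M [ 0.01  0.03 -0.  ] g 0.244 j [-0.48  0.11  1.71 -0.    1.33  0.22]
tool d [-0.0002 -0.0012  0.0012]
tool x at 49.89 rz -0.0019 tilt [-1.e-04  0.e+00 -1.e+00]
```

Scaled: 0.0005 m is 0.008.

>>> {"method": "creep_tool", "body": {
  "moves": {"finger_gap": [0, 0, 0, 0], "x": [0, 0, 0, 0], "y": [0, 0, 0, 0], "z": [0.008, 0.008, 0.008, 0], "drx": [0, 0, 0, 0], "dry": [0, 0, 0, 0], "drz": [0, 0, 0, 0]}
}}

```text
time: 13.62
tool_pos: [0.5791, -0.2196, 0.1612]
tool_rot: [0.0, 0.907, 0.422, 0.0]
contact_force: [-1.5, 0.3, -3.0]
gripper_width: 0.243
grasp_force: 60.4
```

```bash
python3 to.py .578 -.219 .1613 50
```

```text
t 13.625 pos [ 0.5791 -0.2196  0.1612] F [-1.5  0.3 -3. ] M [0.07 0.04 0.02] g 0.243 j [-0.48  0.11  1.71 -0.    1.33  0.22]
tool d [-0.0002 -0.0012 -0.0001]
tool x at 49.89 rz -0.0018 tilt [ 1.e-04 -1.e-04 -1.e+00]
```

Scaled: 0.0005 m is 0.008.

>>> {"method": "creep_tool", "body": {
  "moves": {"finger_gap": [0, 0], "x": [0, 0], "y": [0, 0], "z": [0.008, 0], "drx": [0, 0], "dry": [0, 0], "drz": [0, 0]}
}}

```text
time: 13.88
tool_pos: [0.5792, -0.2196, 0.1612]
tool_rot: [0.0, 0.907, 0.422, 0.0]
contact_force: [-2.8, 1.3, 1.1]
gripper_width: 0.245
grasp_force: 60.9
```

```bash
python3 to.py .578 -.219 .1613 50
```

```text
t 13.875 pos [ 0.5792 -0.2196  0.1612] F [-2.8  1.3  1.1] M [0.26 0.45 0.03] g 0.245 j [-0.48  0.11  1.71  0.    1.33  0.22]
tool d [-0.0003 -0.0013 -0.0001]
tool x at 49.9 rz -0.0018 tilt [ 2.e-04 -1.e-04 -1.e+00]
```

The rotor is at the collar height (underside about 0.076) with about 5 N of push, so it's home. Releasing.

>>> {"method": "creep_tool", "body": {
  "moves": {"finger_gap": [1, 1, 1, 1, 1], "x": [0, 0, 0, 0, 0], "y": [0, 0, 0, 0, 0], "z": [0, 0, 0, 0, 0], "drx": [0, 0, 0, 0, 0], "dry": [0, 0, 0, 0, 0], "drz": [0, 0, 0, 0, 0]}
}}

```text
time: 14.5
tool_pos: [0.5791, -0.2196, 0.1605]
tool_rot: [0.0, 0.907, 0.422, 0.0]
contact_force: [-0.2, 0.1, -0.8]
gripper_width: 1.001
grasp_force: 0.0
```

>>> {"method": "creep_tool", "body": {
  "moves": {"finger_gap": [1, 1, 1, 1, 1], "x": [0, 0, 0, -0.48, 0], "y": [0, 0, 0, 0, 0], "z": [-0.32, -0.64, -0.8, -0.8, 0], "drx": [0, 0, 0, 0, 0], "dry": [0, 0, 0, 0, 0], "drz": [0, 0, 0, 0, 0]}
}}

```text
time: 15.12
tool_pos: [0.561, -0.2447, 0.3292]
tool_rot: [0.005, 0.907, 0.421, 0.004]
contact_force: [0.1, -0.1, 0.3]
gripper_width: 1.002
grasp_force: 0.0
```

```bash
python3 - <<'E'
from h import *
im,d=manip.grab_frame("wrist"); save('w5.png',im); C=cloud("wrist",d)
n=np.hypot(C[...,0]-.578,C[...,1]+.219)<.03
B=C[n&(C[...,2]>.15)&(C[...,2]<.18)]; print("bar top",np.median(B[:,2]),len(B),cv2.minAreaRect(B[:,:2].astype(np.float32)))
E
```

```text
bar top 0.1627891546886695 825 ((0.5782692432403564, -0.218796968460083), (0.03992674499750137, 0.02142147719860077), 48.85011672973633)
```

View pics/w5.png

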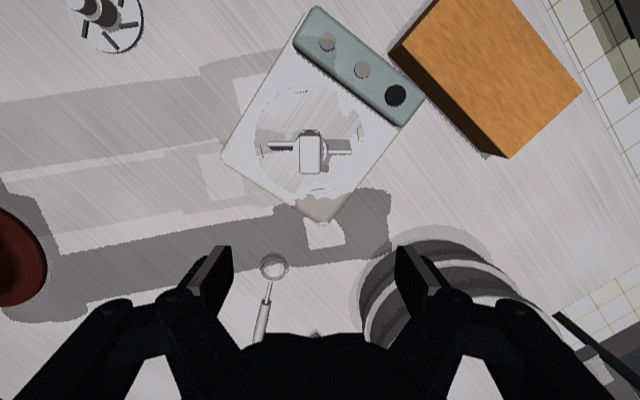

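The picture shows the rotor upright on the spindle at (310,152), clear of the gripper. Its bar top reads about 0.163 m, a few mm under the seated 0.168 and far from the 0.183 it would read stuck on the pin. The spoon, disc and others in view are untouched.

```bash
python3 -c "
from plant import manip
print(manip.job_done())"
```

```text
the job is handed in; nothing more can be done
None
```

The rotor is fully home on the mixer spindle's collar and released: the slot went over the pin at the measured angle without needing a turn to find it, with only about 5 N of push. The bystanders I could see were left where they were, and the job is handed in at about 15 s.

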